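# Uncap a sensor head and hold it in the fixture corner

### The arm

A 6-joint arm with a two-finger parallel gripper is mounted at the origin on the work surface. World frame = base frame: x ahead of the robot, y to its left, z up, the work surface at z = 0. Lengths are in m, angles in rad, forces in N, time in s.
With the tool pointing down it reaches from about 0.35 to 0.775 m from the base axis. Payload 7.3 kg.
Tool frame: the origin (TCP) lies midway between the tips of the shut fingers; the grasp point (between the pads) lies 19 mm behind it (robot.tcp_to_grasp is the distance from the TCP to the grasp point, in m); x points along the fingers, z is the direction in which the jaws open and shut, and the axes are right-handed (so a half turn about x gives the same grasp; the last joint's range is limited). The gripper opens to 92 mm and grips with 3 to 60 N. Pads are 19 mm wide; open, the fingers measure 130 mm over their backs; the gripper's body (75 mm by 190 mm) begins 47 mm behind the grasp point.
Start: joints at [0.985, 0.342, 1.524, -0, 1.275, -0.146], TCP at [0.224, 0.475, 0.227] pointing down, gripper open.
Joint ranges: [-2.53, 2.53], [-0.77, 2.02], [0.04, 2.7], [-1, 4.14], [0.28, 2.66], [-3.11, 3.11]. Speed limits (rad/s): [2.57, 2.57, 3.14, 3.14, 3.14, 3.14].

### API

Orientations are given as [roll, pitch, yaw] about the fixed x, y, z axes, in that order (R = Rz(yaw) Ry(pitch) Rx(roll)).
In Python, from cell import robot gives the robot as it stands.
- The arm moves only by the tool move_arm, never from a script. Its argument "deltas" is a list of rows, each an object with "dp": the shift along the tool's x, y, z in m, a list of three; "turn": the turn, a rotation vector about the tool's x, y, z in degrees, a list of three. A call has 1 to 10 rows; each row is the pose to reach, as a shift and turn from the pose commanded when the call began, along the tool's axes at that moment; what a row does not reach only later rows make up. A row lasts 1/10 s, in which the tool goes at most 50 mm and 8.59 degrees, less where a joint would pass 70% of its speed; a pose out of reach is approached as far as the arm can. A call with a gripper value outside its range is refused whole. "hand" is the finger opening in m, from 0 to 0.0918, set as the call begins (left out, the last holds). The fingers move at their own pace and stop on an object; "squeeze" is the grip in N (left out, the last holds). Time passes only in rows, so rows that repeat a pose let the fingers close. It gives the time, the measured TCP pose, the force and the opening at its end, in the units of the state.
- robot.observe(): the state, without advancing time (a new reading comes with each control period).
- robot.read_camera(name): name is "scene" or "top"; returns (picture, depth): 480x640x3 uint8, red, green, blue; 480x640 float32, m along the optical axis (not along the pixel's ray), 0 where there is no reading.
- robot.camera_info(name): a dict with "fx", "fy", "cx", "cy" (pixels), "R" (3x3) and "t" (3): a world point X has camera coordinates R X + t. Camera axes: x right, y down, z forward; pixel columns grow to the right and rows downward; lengths in m; the calibration is good to about 2 mm. A picture is of the moment at which its call begins. camera_info takes no time and is no camera call.
- robot.hand_in(): hands the job in, once; it reports no verdict.
The state is a dict: "time": time; "qpos": joint angles; "qvel": joint speeds; "joint_efforts": joint torques, N m; "tool_pos": TCP position; "tool_rot": TCP orientation; "contact_force": force on the tool from outside, world axes, zero at the start; "torque": the same for the moment, N m; "opening": finger opening in m.
Only numpy, scipy, OpenCV 4.12 (cv2) and the standard library are available. Lean on these libraries where they do the work, as an engineer would, in place of code of your own. Each camera call takes 0.05 s, during which the arm holds its last target.

### The job

Lift the loose yellow dust cap off the sensor head and set it, open side down as it came off, fully down into the round blue holder. Then grip the sensor head, load it flat on the black fixture plate with its long side flush against the long metal stop and its end flush against the short stop, and press it steadily into that corner against both stops at once. Finish while still gripping it and pressing on both stops, and leave the solder spool, the flux jar and the screwdriver alone.

Things in the scene. Friction and masses are not known exactly. Their poses are not given: they have to be found in the camera images.
- head: Sensor head, loose on the bench: light grey metal block 46 (x) by 60 (y) by 34 mm high, with a round black barrel, 28 mm diameter, 26 mm tall, in the middle of its top (60 mm in all); about 0.24 kg. Origin: centre of its underside; z up, y along its long sides. The same when turned half round about z. Uncapped, the barrel can be gripped across any diameter.
- cap: Yellow plastic dust cap, an upside-down cup standing loose over the head's barrel: outside diameter 38 mm, inside 32 mm, 26 mm tall, roof 4 mm thick, about 25 g. Origin: centre of its open lower rim; z up through the roof. On the head its rim is 38 mm and its top 64 mm above the head's underside; it lifts straight off, clear of the barrel after 22 mm.
- holder: Blue plastic cap holder fixed to the bench: a round dish of 60 mm outside and 50 mm inside diameter, 12 mm high, with a 4 mm thick floor (8 mm deep). Origin: centre of its underside; z up. A cap set fully down in it has its rim 4 mm and its top 30 mm above the bench.
- fixture: Black fixture plate fixed to the bench, 160 mm by 160 mm by 10 mm thick, carrying two aluminium stops that make a corner. Origin: centre of its underside; z up. x points across the plate to the long stop, y to the short stop. The stops are rigid and their polished faces slippery.
- stop_long: The long aluminium stop, fixed on the plate: a bar 118 mm along the fixture's y, 12 mm thick and 22 mm high (top 32 mm above the bench). Its working face looks along the fixture's -x and lies at x = +50 mm in the fixture's frame. This frame coincides with the fixture's.
- stop_short: The short aluminium stop, fixed on the plate: a bar 78 mm along the fixture's x, 12 mm thick and 22 mm high (top 32 mm above the bench). Its working face looks along the fixture's -y and lies at y = +56 mm in the fixture's frame. This frame coincides with the fixture's.
- seat (a point): Point on the top face of the fixture plate (10 mm above the bench, at x = +27, y = +26 mm in the fixture's frame) where the centre of the sensor head's underside lies when it is seated in the corner, its long side on the long stop and its end on the short stop. Same axes as the fixture.
- spool: Bystander: grey solder spool standing upright, 54 mm in diameter, 40 mm high, loose. Origin: centre of its underside. Leave it alone.
- jar: Bystander: small amber flux jar with a black lid, 44 mm in diameter, 45 mm high, loose. Origin: centre of its underside. Leave it alone.
- driver: Bystander: screwdriver with a red handle lying on the bench, 150 mm long along its x, loose. Leave it alone.

How it is judged:
By the outcome, as a careful person would: the job done as asked, in the order asked, and still so for the second after the job is handed in, while the arm keeps its last pose, push and grip.
It also fails if it takes over 67 s, if anything falls off the work surface, if the arm or the gripper's body presses on something with over 40 N, if the wrist force passes 120 N, or if a joint passes its speed limit or range.

## Working session

There is one attempt and no reset: what is moved stays moved. The work goes in short steps, Python scripts to look and compute and a tool call to move; the robot and the scene stay as the last step left them, time stands still between calls to the robot, and variables do not carry over. Pictures are saved under pics/ and viewed, and the job is handed in when it is done.

Besides the shell and the picture viewer there is one more tool, called after "Call:" as a command line: name --argument value ..., lists and objects as JSON in quotes. move_arm: Moves the arm, as the interface text tells. Its arguments: {"type":"object","properties":{"deltas":{"type":"array"},"hand":{"type":"number"},"squeeze":{"type":"number"}},"required":["deltas"]}

```bash
ls; mkdir -p pics; python3 - <<'E'
from cell import robot
import cv2,numpy as np
print(robot.observe())
for n in("scene","top"):
    p,d=robot.read_camera(n); cv2.imwrite(f"pics/{n}0.png",p[:,:,::-1]); np.savez(f"pics/{n}0.npz",p=p,d=d)
    print(n,robot.camera_info(n))
E
```

```text
pics
{'time': 0.0, 'qpos': array([ 9.85025126e-01,  3.42743807e-01,  1.52503715e+00,  1.40991919e-05,
        1.27538844e+00, -1.46011511e-01]), 'qvel': array([ 9.37161420e-05, -1.19955331e-03, -1.52957496e-03,  1.17452232e-03,
        1.35752733e-03, -1.29992603e-03]), 'joint_efforts': array([-7.75753870e-04, -4.31237733e+01, -2.44214952e+01,  7.16699171e-02,
        5.59849106e-02, -1.13953890e-04]), 'tool_pos': array([0.22325464, 0.47470917, 0.226027  ]), 'tool_rot': array([ 2.98703081,  1.56921953, -2.16512197]), 'contact_force': array([ 0.20297989, -0.315724  ,  0.69353221]), 'torque': array([-0.01016352,  0.01252496, -0.0123011 ]), 'opening': 0.09220109574979343}
scene {'fx': 487.76443319874255, 'fy': 487.76443319874255, 'cx': 321.2953311958566, 'cy': 243.31355780438756, 'R': array([[-0.54006826,  0.84159741, -0.00633054],
       [ 0.5998862 ,  0.37966027, -0.70426886],
       [-0.5903074 , -0.38415086, -0.70990513]]), 't': array([ 0.32706373, -0.34156259,  1.35389643])}
top {'fx': 453.9728385672994, 'fy': 453.9728385672994, 'cx': 321.04577592165504, 'cy': 238.62152789746844, 'R': array([[-0.01281405, -0.99965404, -0.02296965],
       [-0.99303251,  0.01541361, -0.11682829],
       [ 0.11714192,  0.02131257, -0.99288647]]), 't': array([0.02326991, 0.61127442, 0.80289985])}
```

View pics/top0.png

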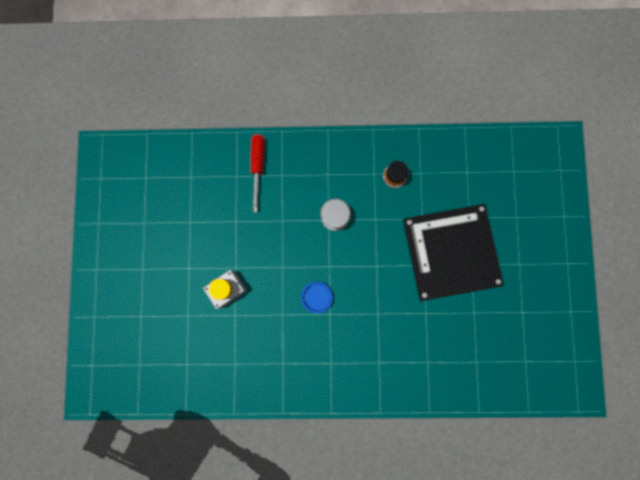

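View pics/scene0.png

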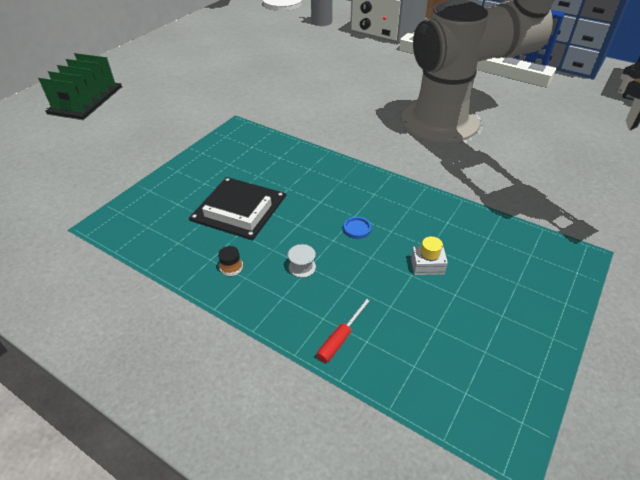

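```bash
cat > h.py <<'E'
import numpy as np,cv2
from cell import robot
def ray(n,px,z):
    c=robot.camera_info(n); R=c["R"];t=c["t"]
    px=np.atleast_2d(np.asarray(px,float)); v=np.c_[(px[:,0]-c["cx"])/c["fx"],(px[:,1]-c["cy"])/c["fy"],np.ones(len(px))]
    o=-R.T@t; d=v@R
    return o+d*((z-o[2])/d[:,2])[:,None]
def proj(n,X):
    c=robot.camera_info(n); q=np.atleast_2d(X)@c["R"].T+c["t"]
    return np.c_[q[:,0]/q[:,2]*c["fx"]+c["cx"],q[:,1]/q[:,2]*c["fy"]+c["cy"]]
E
python3 - <<'E'
from h import *
def crop(n,x0,y0,w,h,s): 
    p=np.load(f"pics/{n}0.npz")["p"][:,:,::-1]; return cv2.resize(p[y0:y0+h,x0:x0+w],None,fx=s,fy=s,interpolation=cv2.INTER_NEAREST)
a=np.hstack([crop("top",195,260,60,60,6),crop("scene",400,225,60,60,6)])
cv2.imwrite("pics/c1.png",a)
cv2.imwrite("pics/c2.png",np.hstack([crop("top",395,195,115,115,3),crop("scene",180,165,115,115,3)]))
for n in("top","scene"):
    p=np.load(f"pics/{n}0.npz")["p"]; hsv=cv2.cvtColor(p,cv2.COLOR_RGB2HSV)
    for nm,lo,hi,box in(("cap",(20,150,90),(35,255,255),None),("hold",(105,150,80),(120,255,255),None)):
        m=cv2.inRange(hsv,lo,hi); 
        k,l,s,c=cv2.connectedComponentsWithStats(m)
        for i in range(1,k):
            if s[i,4]>60: print(n,nm,s[i],c[i],ray(n,c[i],{"cap":.064,"hold":.012}[nm]))
E
```

```text
top cap [210 279  22  20 359] [220.19498607 288.62952646] [[0.52178899 0.19392645 0.064     ]]
top hold [302 282  31  31 760] [316.68421053 296.99078947] [[0.50440264 0.02471154 0.012     ]]
scene cap [422 237  20  23 368] [431.02445652 247.77717391] [[0.53261079 0.19893415 0.064     ]]
scene hold [ 601    0   39   63 1481] [626.23092505  34.05874409] [[-0.86512454  0.33847064  0.012     ]]
scene hold [544  10  21  55 244] [553.99180328  33.56147541] [[-0.73582841  0.12164712  0.012     ]]
scene hold [343 217  28  22 494] [356.85222672 227.17004049] [[0.50890876 0.02763707 0.012     ]]
```

View pics/c1.png

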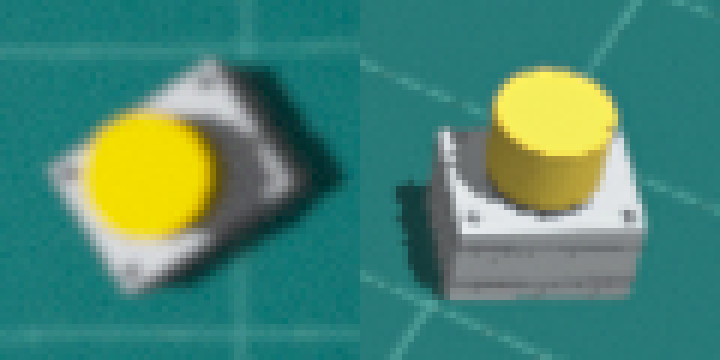

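View pics/c2.png

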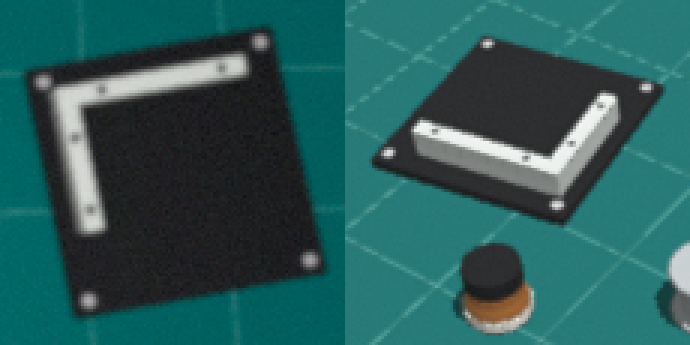

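```bash
python3 - <<'E'
from h import *
A=lambda v:np.degrees(np.arctan2(v[1],v[0]))
def rect(n,m,z,tag):
    cs,_=cv2.findContours(m,cv2.RETR_EXTERNAL,cv2.CHAIN_APPROX_NONE); c=max(cs,key=cv2.contourArea)[:,0].astype(float)
    c=ray(n,c,z)[:,:2]; r=cv2.minAreaRect((c*1000).astype(np.float32)); print(n,tag,np.round(r[0],1),np.round(r[1],1),round(r[2],2))
for n,box in(("top",(395,195,510,310)),("scene",(180,165,295,250))):
    p=np.load(f"pics/{n}0.npz")["p"]; g=p.max(2); x0,y0,x1,y1=box
    w=np.zeros_like(g); w[y0:y1,x0:x1]=1
    hsv=cv2.cvtColor(p,cv2.COLOR_RGB2HSV)
    sat=hsv[:,:,1]
    m=((g<80)*w*255).astype(np.uint8)
    m=cv2.morphologyEx(m,cv2.MORPH_CLOSE,np.ones((15,15)))
    if n=="top": cv2.imwrite("pics/m1.png",m[y0:y1,x0:x1])
    rect(n,cv2.morphologyEx(m,cv2.MORPH_OPEN,np.ones((3,3))),.01,"plate")
    # stop tops
    t=((p.min(2)>(175 if n=="scene" else 140))*w*255).astype(np.uint8)
    cs,_=cv2.findContours(t,cv2.RETR_EXTERNAL,cv2.CHAIN_APPROX_NONE); c=max(cs,key=cv2.contourArea)
    q=cv2.approxPolyDP(c,2.5,True)[:,0]; print(n,q.tolist()); print(np.round(ray(n,q,.032)[:,:2]*1000,1).tolist())
# head corners by eye
T=np.array([[215,60],[50,165],[130,292]])/6+[195,260]-.5
X=ray("top",T,.034)[:,:2]; print("head top",X*1e3, "long",A(X[0]-X[1]),np.linalg.norm(X[0]-X[1]),"short",A(X[2]-X[1]),np.linalg.norm(X[2]-X[1]),"ctr",(X[0]+X[2])/2)
S=np.array([[460-360,235],[645-360,232],[442-360,130]])/6+[400,225]-.5
X=ray("scene",S,.034)[:,:2]; print("head scene",X*1e3,A(X[1]-X[0]),np.linalg.norm(X[1]-X[0]),A(X[2]-X[0]),np.linalg.norm(X[2]-X[0]),"ctr",(X[1]+X[2])/2)
print("cap",ray("scene",np.array([193,112])/6+[400,225]-.5,.064),ray("top",np.array([152,175])/6+[195,260]-.5,.064))
E
```

```text
top plate [ 586.4 -232.5] [161.7 163.4] 9.64
top [[475, 214], [413, 225], [423, 271], [429, 269], [421, 230], [476, 218]]
[[653.6, -271.4], [634.8, -156.2], [549.4, -171.4], [552.9, -182.5], [625.2, -170.6], [646.0, -272.9]]
scene plate [ 611.1 -227.4] [210.2 163.3] 9.58
scene [[269, 197], [266, 196], [248, 218], [205, 205], [203, 208], [251, 222]]
[[547.1, -174.3], [547.9, -182.0], [625.8, -170.2], [642.8, -275.5], [652.5, -272.4], [632.2, -157.1]]
head top [[556.98367096 182.92062755]
 [525.50653587 233.44197525]
 [486.66271472 208.21146897]] long -58.075185767303935 0.05952492424847003 short -146.99477771269227 0.04631868833393123 ctr [0.52182319 0.19556605]
head scene [[557.38015895 184.23779142]
 [524.77480436 233.28866811]
 [517.79822182 159.40529567]] 123.61298831467282 0.05889904627579827 -147.89709841879005 0.0467266796639254 ctr [0.52128651 0.19634698]
cap [[0.52064048 0.19499493 0.064     ]] [[0.52173191 0.19456996 0.064     ]]
```

```bash
cat >> h.py <<'E'
from scipy.spatial.transform import Rotation as Ro
def to(p,jaw):
    """delta from current pose to TCP p, tool down, jaw (tool z) at world angle jaw deg (mod 180, nearest)"""
    s=robot.observe(); R=Ro.from_euler("xyz",s["tool_rot"]).as_matrix()
    cur=np.degrees(np.arctan2(R[1,2],R[0,2])); d=(jaw-cur+90)%180-90; a=np.radians(cur+d)
    z=np.array([np.cos(a),np.sin(a),0]);x=np.array([0,0,-1.]);y=np.cross(z,x)
    T=np.c_[x,y,z]
    print("t %.2f"%s["time"],"pos",s["tool_pos"].round(4),"jaw %.1f"%cur,"tilt",R[:,0].round(4),"q6 %.2f"%s["qpos"][5],"F",s["contact_force"].round(1),"M",s["torque"].round(2),"open %.4f"%s["opening"])
    print("dp",(R.T@(np.array(p)-s["tool_pos"])).round(4),"turn",np.degrees(Ro.from_matrix(R.T@T).as_rotvec()).round(2))
E
python3 - <<'E'
from h import *
to([.5215,.1953,.09],0);to([.5215,.1953,.09],54.6);to([.5215,.1953,.09],144.6);to([.5215,.1953,.09],77.5)
E
```

```text
t 0.10 pos [0.2233 0.4747 0.2262] jaw 64.8 tilt [-7.0e-04 -1.1e-03 -1.0e+00] q6 -0.15 F [ 0.  -0.6  0.4] M [ 0.    0.01 -0.  ] open 0.0919
dp [ 0.1363 -0.3888 -0.1257] turn [ 6.48e+01 -7.00e-02  3.00e-02]
t 0.10 pos [0.2233 0.4747 0.2262] jaw 64.8 tilt [-7.0e-04 -1.1e-03 -1.0e+00] q6 -0.15 F [ 0.  -0.6  0.4] M [ 0.    0.01 -0.  ] open 0.0919
dp [ 0.1363 -0.3888 -0.1257] turn [10.2  -0.08 -0.  ]
t 0.10 pos [0.2233 0.4747 0.2262] jaw 64.8 tilt [-7.0e-04 -1.1e-03 -1.0e+00] q6 -0.15 F [ 0.  -0.6  0.4] M [ 0.    0.01 -0.  ] open 0.0919
dp [ 0.1363 -0.3888 -0.1257] turn [-7.98e+01 -6.00e-02 -6.00e-02]
t 0.10 pos [0.2233 0.4747 0.2262] jaw 64.8 tilt [-7.0e-04 -1.1e-03 -1.0e+00] q6 -0.15 F [ 0.  -0.6  0.4] M [ 0.    0.01 -0.  ] open 0.0919
dp [ 0.1363 -0.3888 -0.1257] turn [-12.7   -0.07  -0.02]
```

Call:
move_arm --deltas '[{"dp": [0, -0.03, -0.01], "turn": [-2, 0, 0]}, {"dp": [0.01, -0.07, -0.022], "turn": [-4, 0, 0]}, {"dp": [0.03, -0.11, -0.035], "turn": [-6, 0, 0]}, {"dp": [0.05, -0.15, -0.048], "turn": [-8, 0, 0]}, {"dp": [0.07, -0.19, -0.061], "turn": [-10, 0, 0]}, {"dp": [0.09, -0.23, -0.075], "turn": [-12.7, 0, 0]}, {"dp": [0.1, -0.27, -0.088], "turn": [-12.7, 0, 0]}, {"dp": [0.11, -0.31, -0.1], "turn": [-12.7, 0, 0]}, {"dp": [0.115, -0.35, -0.113], "turn": [-12.7, 0, 0]}, {"dp": [0.116, -0.379, -0.123], "turn": [-12.7, 0, 0]}]' --hand 0.075 --squeeze 8

```text
time: 1.1
tool_pos: [0.5152, 0.2003, 0.1095]
tool_rot: [2.148, 1.569, -2.784]
contact_force: [0.8, 0.5, 0.4]
opening: 0.0748
```

```bash
python3 -c "
from h import *
to([.5213,.1953,.049],77.5)"
```

```text
t 1.10 pos [0.5152 0.2003 0.1095] jaw 77.4 tilt [-1.5e-03 -6.0e-04 -1.0e+00] q6 -1.12 F [0.8 0.5 0.4] M [0.06 0.05 0.06] open 0.0748
dp [ 0.0605 -0.0071 -0.0035] turn [-0.08 -0.05 -0.08]
```

Call:
move_arm --deltas '[{"dp": [0.02, -0.009, -0.003]}, {"dp": [0.035, -0.009, -0.003]}, {"dp": [0.035, -0.009, -0.003]}, {"dp": [0.035, -0.009, -0.003]}]'

```text
invalid input
```

```bash
python3 -c "
from h import *
to([.5213,.1953,.049],77.5)"
```

```text
t 1.10 pos [0.5152 0.2003 0.1095] jaw 77.4 tilt [-1.5e-03 -6.0e-04 -1.0e+00] q6 -1.12 F [0.8 0.5 0.4] M [0.06 0.05 0.06] open 0.0748
dp [ 0.0605 -0.0071 -0.0035] turn [-0.08 -0.05 -0.08]
```

Turn is required in every row.

Call:
move_arm --deltas '[{"dp": [0.02, -0.009, -0.003], "turn": [0, 0, 0]}, {"dp": [0.035, -0.009, -0.003], "turn": [0, 0, 0]}, {"dp": [0.035, -0.009, -0.003], "turn": [0, 0, 0]}, {"dp": [0.035, -0.009, -0.003], "turn": [0, 0, 0]}]'

```text
time: 1.5
tool_pos: [0.5219, 0.1976, 0.0756]
tool_rot: [1.917, 1.57, -3.014]
contact_force: [1.0, -0.2, -0.2]
opening: 0.0753
```

```bash
python3 -c "
from h import *
to([.5213,.1953,.049],77.5)"
```

```text
t 1.50 pos [0.5219 0.1976 0.0756] jaw 77.5 tilt [-1.e-03 -1.e-04 -1.e+00] q6 -1.13 F [ 1.  -0.2 -0.2] M [ 0.04  0.   -0.03] open 0.0753
dp [ 0.0266  0.0001 -0.0024] turn [ 0.01 -0.02 -0.06]
```

Call:
move_arm --deltas '[{"dp": [0.013, 0, -0.0024], "turn": [0, 0, 0]}, {"dp": [0.0265, 0, -0.0024], "turn": [0, 0, 0]}, {"dp": [0.0265, 0, -0.0024], "turn": [0, 0, 0]}, {"dp": [0.0265, 0, -0.0024], "turn": [0, 0, 0]}]'

```text
time: 1.9
tool_pos: [0.5216, 0.1955, 0.0494]
tool_rot: [1.352, 1.571, 2.706]
contact_force: [-0.4, 0.3, -0.5]
opening: 0.075
```

```bash
python3 - <<'E'
from h import *
to([.5213,.1953,.049],77.5)
p,d=robot.read_camera("scene"); cv2.imwrite("pics/s2.png",cv2.resize(p[180:300,370:490,::-1],None,fx=5,fy=5))
E
```

```text
t 1.90 pos [0.5216 0.1955 0.0494] jaw 77.5 tilt [-1.e-04  1.e-04 -1.e+00] q6 -1.13 F [-0.4  0.3 -0.5] M [ 0.03 -0.03  0.02] open 0.0750
dp [ 0.0004  0.0003 -0.0002] turn [ 0.03  0.   -0.01]
```

View pics/s2.png

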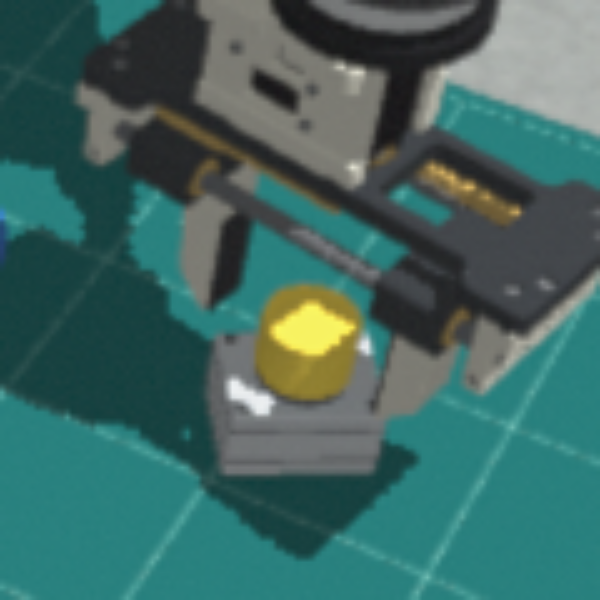

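Fingers straddle the cap (at ~(310,340) in the crop), tips above the block; the pads reach the tips. Closing.

Call:
move_arm --deltas '[{"dp": [0, 0, 0], "turn": [0, 0, 0]}, {"dp": [0, 0, 0], "turn": [0, 0, 0]}, {"dp": [0, 0, 0], "turn": [0, 0, 0]}, {"dp": [0, 0, 0], "turn": [0, 0, 0]}, {"dp": [0, 0, 0], "turn": [0, 0, 0]}, {"dp": [0, 0, 0], "turn": [0, 0, 0]}]' --hand 0.03 --squeeze 10

```text
time: 2.55
tool_pos: [0.5217, 0.1952, 0.0493]
tool_rot: [-0.469, 1.571, 0.884]
contact_force: [-0.4, -0.1, 0.2]
opening: 0.038
```

Call:
move_arm --deltas '[{"dp": [-0.01, 0, 0], "turn": [0, 0, 0]}, {"dp": [-0.02, 0, 0], "turn": [0, 0, 0]}, {"dp": [-0.035, 0, 0], "turn": [0, 0, 0]}, {"dp": [-0.05, 0, 0], "turn": [0, 0, 0]}, {"dp": [-0.065, 0, 0], "turn": [0, 0, 0]}, {"dp": [-0.065, 0, 0], "turn": [0, 0, 0]}, {"dp": [-0.065, 0, 0], "turn": [0, 0, 0]}]'

```text
time: 3.25
tool_pos: [0.5218, 0.1952, 0.1147]
tool_rot: [-1.074, 1.57, 0.279]
contact_force: [-0.0, 1.0, -0.3]
opening: 0.0379
```

```bash
python3 - <<'E'
from h import *
to([.5045,.0247,.1145],77.5)
p,d=robot.read_camera("scene"); cv2.imwrite("pics/s3.png",cv2.resize(p[150:300,370:490,::-1],None,fx=4,fy=4))
E
```

```text
t 3.25 pos [0.5218 0.1952 0.1147] jaw 77.5 tilt [ 1.1e-03  3.0e-04 -1.0e+00] q6 -1.13 F [-0.   1.  -0.3] M [0.05 0.04 0.05] open 0.0379
dp [ 1.000e-04 -2.000e-02 -1.702e-01] turn [0.   0.03 0.06]
```

View pics/s3.png

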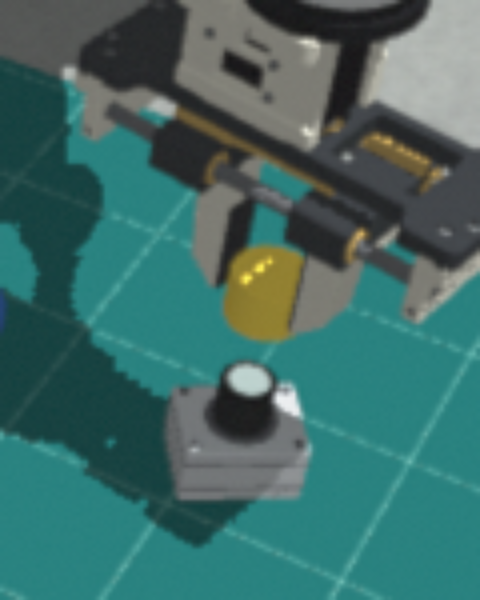

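Cap held upright (crop ~(265,290)), barrel bare beneath. Move over the holder.

Call:
move_arm --deltas '[{"dp": [0, -0.003, -0.02], "turn": [0, 0, 0]}, {"dp": [0, -0.006, -0.05], "turn": [0, 0, 0]}, {"dp": [0, -0.01, -0.085], "turn": [0, 0, 0]}, {"dp": [0, -0.014, -0.12], "turn": [0, 0, 0]}, {"dp": [0, -0.018, -0.15], "turn": [0, 0, 0]}, {"dp": [0, -0.02, -0.165], "turn": [0, 0, 0]}, {"dp": [0.02, -0.02, -0.17], "turn": [0, 0, 0]}, {"dp": [0.04, -0.02, -0.17], "turn": [0, 0, 0]}, {"dp": [0.06, -0.02, -0.17], "turn": [0, 0, 0]}, {"dp": [0.06, -0.02, -0.17], "turn": [0, 0, 0]}]'

```text
time: 4.3
tool_pos: [0.5021, 0.025, 0.0514]
tool_rot: [1.673, 1.564, 3.025]
contact_force: [-0.1, 0.6, -0.8]
opening: 0.0381
```

Call:
move_arm --deltas '[{"dp": [0, 0, 0], "turn": [0, 0, 0]}, {"dp": [0, 0, 0], "turn": [0, 0, 0]}]'

```text
time: 4.5
tool_pos: [0.505, 0.0249, 0.0549]
tool_rot: [-1.383, 1.57, -0.03]
contact_force: [0.8, -0.2, 0.2]
opening: 0.0377
```

```bash
python3 - <<'E'
from h import *
to([.5045,.0247,.0155],77.5)
p,d=robot.read_camera("scene"); cv2.imwrite("pics/s4.png",cv2.resize(p[130:270,300:420,::-1],None,fx=4,fy=4))
E
```

```text
t 4.50 pos [0.505  0.0249 0.0549] jaw 77.5 tilt [ 0.0012 -0.     -1.    ] q6 -1.46 F [ 0.8 -0.2  0.2] M [-0.04  0.02  0.02] open 0.0377
dp [ 0.0394  0.0005 -0.0003] turn [0.01 0.01 0.07]
```

View pics/s4.png

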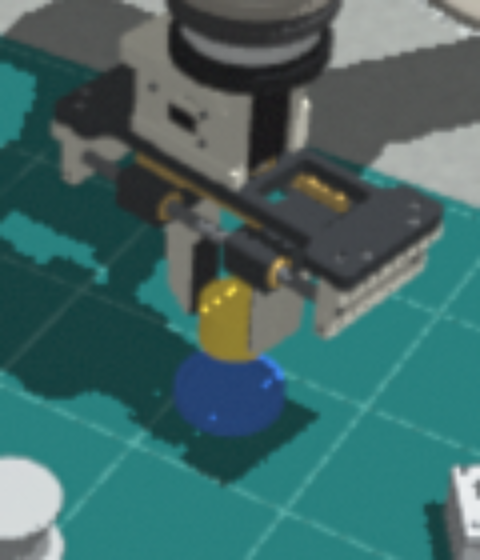

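Cap ~(230,320) hangs over the holder (230,390), centred. Lower.

Call:
move_arm --deltas '[{"dp": [0.01, 0, 0], "turn": [0, 0, 0]}, {"dp": [0.02, 0, 0], "turn": [0, 0, 0]}, {"dp": [0.03, 0, 0], "turn": [0, 0, 0]}, {"dp": [0.036, 0, 0], "turn": [0, 0, 0]}, {"dp": [0.038, 0, 0], "turn": [0, 0, 0]}, {"dp": [0.038, 0, 0], "turn": [0, 0, 0]}, {"dp": [0.038, 0, 0], "turn": [0, 0, 0]}]'

```text
time: 5.25
tool_pos: [0.5047, 0.0249, 0.0163]
tool_rot: [-1.272, 1.57, 0.08]
contact_force: [-0.1, -0.1, -0.1]
opening: 0.0379
```

```bash
python3 - <<'E'
from h import *
to([.5045,.0247,.0153],77.5)
E
```

```text
t 5.25 pos [0.5047 0.0249 0.0163] jaw 77.5 tilt [ 5.e-04  0.e+00 -1.e+00] q6 -1.46 F [-0.1 -0.1 -0.1] M [ 0.05 -0.01  0.02] open 0.0379
dp [ 0.001   0.0001 -0.0002] turn [0.   0.01 0.03]
```

Down the last millimetre, then open only enough to release and rise.

Call:
move_arm --deltas '[{"dp": [0.001, 0, 0], "turn": [0, 0, 0]}, {"dp": [0.0012, 0, 0], "turn": [0, 0, 0]}, {"dp": [0.0012, 0, 0], "turn": [0, 0, 0]}]'

```text
time: 5.55
tool_pos: [0.5047, 0.0249, 0.0153]
tool_rot: [-1.346, 1.57, 0.006]
contact_force: [0.2, -0.7, 1.6]
opening: 0.0376
```

Call:
move_arm --deltas '[{"dp": [0, 0, 0], "turn": [0, 0, 0]}, {"dp": [0, 0, 0], "turn": [0, 0, 0]}, {"dp": [0, 0, 0], "turn": [0, 0, 0]}, {"dp": [0, 0, 0], "turn": [0, 0, 0]}]' --hand 0.056

```text
time: 5.95
tool_pos: [0.5044, 0.0249, 0.015]
tool_rot: [0.56, 1.571, 1.913]
contact_force: [0.7, -0.4, -0.1]
opening: 0.0558
```

Call:
move_arm --deltas '[{"dp": [-0.01, 0, 0], "turn": [0, 0, 0]}, {"dp": [-0.03, 0, 0], "turn": [0, 0, 0]}, {"dp": [-0.06, 0, 0], "turn": [0, 0, 0]}, {"dp": [-0.08, 0, 0], "turn": [0, 0, 0]}, {"dp": [-0.08, 0.01, 0.035], "turn": [0, 0, 0]}, {"dp": [-0.08, 0.012, 0.07], "turn": [0, 0, 0]}, {"dp": [-0.08, 0.014, 0.105], "turn": [0, 0, 0]}, {"dp": [-0.08, 0.016, 0.14], "turn": [0, 0, 0]}, {"dp": [-0.08, 0.018, 0.16], "turn": [0, 0, 0]}, {"dp": [-0.08, 0.0195, 0.17], "turn": [0, 0, 0]}]' --hand 0.07

```text
time: 6.95
tool_pos: [0.5223, 0.1969, 0.0957]
tool_rot: [-0.878, 1.57, 0.476]
contact_force: [-0.4, 0.0, 0.2]
opening: 0.0699
```

```bash
python3 - <<'E'
from h import *
to([.5215,.1953,.038],77.5)
p,d=robot.read_camera("scene"); cv2.imwrite("pics/s5.png",cv2.resize(p[150:300,310:470,::-1],None,fx=4,fy=4))
np.savez("pics/s5.npz",p=p,d=d)
p,d=robot.read_camera("top"); cv2.imwrite("pics/t5.png",cv2.resize(p[230:340,180:350,::-1],None,fx=4,fy=4))
np.savez("pics/t5.npz",p=p,d=d)
E
```

```text
t 6.95 pos [0.5223 0.1969 0.0957] jaw 77.6 tilt [ 8.e-04  4.e-04 -1.e+00] q6 -1.13 F [-0.4  0.   0.2] M [ 0.03 -0.03 -0.04] open 0.0699
dp [ 0.0577  0.0004 -0.0018] turn [0.12 0.03 0.04]
```

View pics/s5.png

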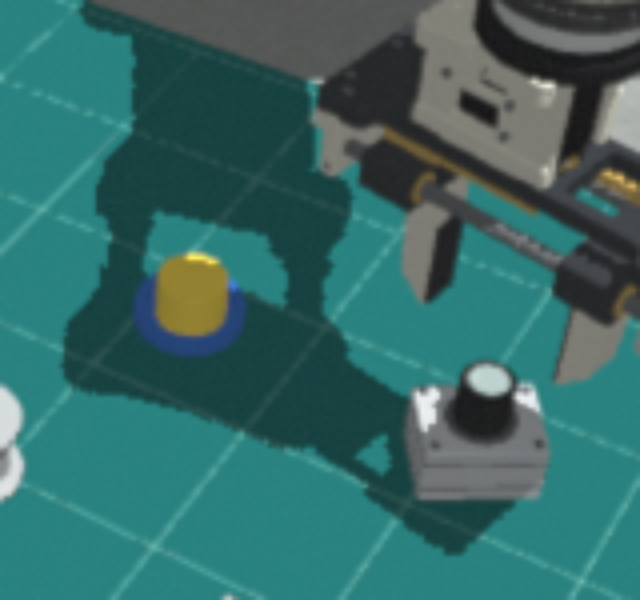

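View pics/t5.png

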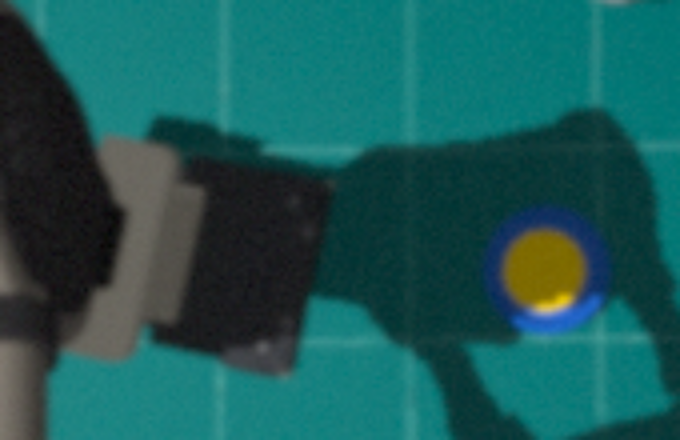

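```bash
python3 - <<'E'
from h import *
print(ray("scene",[[310+489/4-.5,150+379/4-.5]],.06))
d=np.load("pics/s5.npz")["d"]; 
for (u,v) in((358,221),): # cap roof
    print(d[v-1:v+2,u-1:u+2].round(3))
    c=robot.camera_info("scene"); X=np.array([(u-c["cx"])/c["fx"],(v-c["cy"])/c["fy"],1])*d[v,u]; print(c["R"].T@(X-c["t"]))
E
```

```text
[[0.51924328 0.19521908 0.06      ]]
[[1.023 1.025 1.026]
 [1.023 1.018 1.021]
 [1.017 1.022 1.02 ]]
[0.51040404 0.03019293 0.03217821]
```

Call:
move_arm --deltas '[{"dp": [0.02, 0.0004, -0.001], "turn": [0, 0, 0]}, {"dp": [0.04, 0.0004, -0.001], "turn": [0, 0, 0]}, {"dp": [0.054, 0.0004, -0.001], "turn": [0, 0, 0]}, {"dp": [0.0575, 0.0004, -0.001], "turn": [0, 0, 0]}, {"dp": [0.0575, 0.0004, -0.001], "turn": [0, 0, 0]}, {"dp": [0.0575, 0.0004, -0.001], "turn": [0, 0, 0]}]'

```text
time: 7.65
tool_pos: [0.5221, 0.1938, 0.0384]
tool_rot: [-1.158, 1.57, 0.194]
contact_force: [0.3, 0.5, -0.2]
opening: 0.0699
```

```bash
python3 - <<'E'
from h import *
to([.5215,.1953,.038],77.5)
E
```

```text
t 7.65 pos [0.5221 0.1938 0.0384] jaw 77.5 tilt [ 1.1e-03  2.0e-04 -1.0e+00] q6 -1.13 F [ 0.3  0.5 -0.2] M [ 0.04 -0.01 -0.07] open 0.0699
dp [0.0004 0.001  0.0014] turn [-0.04  0.03  0.06]
```

Call:
move_arm --deltas '[{"dp": [0, 0.001, 0.0013], "turn": [0, 0, 0]}, {"dp": [0, 0.001, 0.0013], "turn": [0, 0, 0]}, {"dp": [0, 0.001, 0.0013], "turn": [0, 0, 0]}, {"dp": [0, 0.001, 0.0013], "turn": [0, 0, 0]}, {"dp": [0, 0.001, 0.0013], "turn": [0, 0, 0]}, {"dp": [0, 0.001, 0.0013], "turn": [0, 0, 0]}, {"dp": [0, 0.001, 0.0013], "turn": [0, 0, 0]}, {"dp": [0, 0.001, 0.0013], "turn": [0, 0, 0]}]' --hand 0.02 --squeeze 30

```text
time: 8.45
tool_pos: [0.5208, 0.1957, 0.0375]
tool_rot: [0.811, 1.571, 2.163]
contact_force: [-0.6, 0.7, 0.8]
opening: 0.0274
```

Call:
move_arm --deltas '[{"dp": [-0.01, 0, 0], "turn": [0, 0, 0]}, {"dp": [-0.03, 0, 0], "turn": [0, 0, 0]}, {"dp": [-0.05, 0, 0], "turn": [0, 0, 0]}, {"dp": [-0.06, 0, 0], "turn": [0, 0, 0]}, {"dp": [-0.06, 0, 0], "turn": [0, 0, 0]}]'

```text
time: 8.95
tool_pos: [0.5217, 0.1959, 0.0991]
tool_rot: [-1.113, 1.568, 0.24]
contact_force: [-0.0, -0.0, -1.4]
opening: 0.0273
```

```bash
python3 - <<'E'
from h import *
# fixture axes 9.6deg; stage 12 mm short on both axes
a=np.radians(9.6); ex=np.array([np.cos(a),np.sin(a)]); ey=np.array([-np.sin(a),np.cos(a)])
q=np.array([.6083,-.2029])-.012*ex-.012*ey; print(q)
to([*q,.098],54.6)
p,d=robot.read_camera("scene"); cv2.imwrite("pics/s6.png",cv2.resize(p[150:300,370:490,::-1],None,fx=4,fy=4)); np.savez("pics/s6.npz",p=p,d=d)
E
```

```text
[ 0.59846927 -0.21673318]
t 8.95 pos [0.5217 0.1959 0.0991] jaw 77.5 tilt [ 3.e-03  7.e-04 -1.e+00] q6 -1.13 F [-0.  -0.  -1.4] M [ 0.04 -0.02  0.02] open 0.0273
dp [ 0.001  -0.1642 -0.3862] turn [22.9   0.11  0.14]
```

View pics/s6.png

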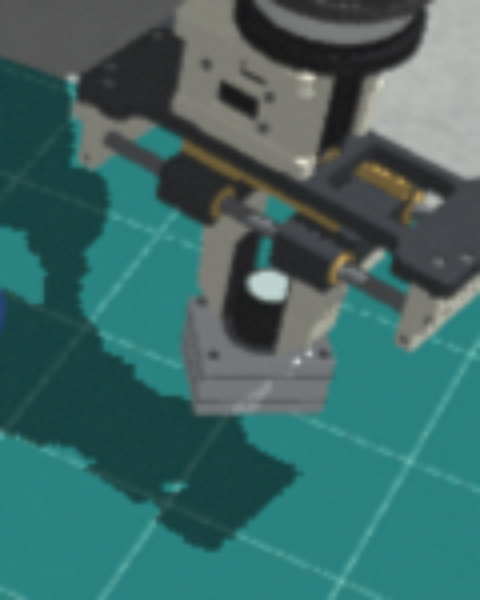

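Call:
move_arm --deltas '[{"dp": [0, -0.008, -0.02], "turn": [1, 0, 0]}, {"dp": [0, -0.024, -0.055], "turn": [3, 0, 0]}, {"dp": [0, -0.041, -0.095], "turn": [6, 0, 0]}, {"dp": [0, -0.058, -0.135], "turn": [9, 0, 0]}, {"dp": [0, -0.075, -0.175], "turn": [12, 0, 0]}, {"dp": [0, -0.092, -0.215], "turn": [15, 0, 0]}, {"dp": [0, -0.109, -0.255], "turn": [18, 0, 0]}, {"dp": [0, -0.126, -0.295], "turn": [20, 0, 0]}, {"dp": [0, -0.142, -0.335], "turn": [22, 0, 0]}, {"dp": [0, -0.156, -0.367], "turn": [22.9, 0, 0]}]'

```text
time: 10.0
tool_pos: [0.593, -0.1987, 0.0959]
tool_rot: [1.818, 1.569, 2.769]
contact_force: [1.5, 0.8, -2.3]
opening: 0.0272
```

Call:
move_arm --deltas '[{"dp": [0, 0, -0.016], "turn": [0, 0, 0]}, {"dp": [0, 0, -0.0205], "turn": [0, 0, 0]}, {"dp": [0, 0, -0.0205], "turn": [0, 0, 0]}, {"dp": [0, 0, -0.0205], "turn": [0, 0, 0]}]'

```text
time: 10.4
tool_pos: [0.5816, -0.2115, 0.0973]
tool_rot: [1.271, 1.57, 2.226]
contact_force: [-0.4, 0.9, -2.4]
opening: 0.0274
```

```bash
python3 - <<'E'
from h import *
to([.5985,-.2167,.049],54.6)
p,d=robot.read_camera("scene"); cv2.imwrite("pics/s7.png",cv2.resize(p[110:260,170:310,::-1],None,fx=4,fy=4)); np.savez("pics/s7.npz",p=p,d=d)
E
```

```text
t 10.40 pos [ 0.5816 -0.2115  0.0973] jaw 54.7 tilt [-7.e-04  1.e-03 -1.e+00] q6 -1.43 F [-0.4  0.9 -2.4] M [ 0.05 -0.02  0.05] open 0.0274
dp [ 0.0482 -0.0168  0.0055] turn [ 0.07  0.02 -0.07]
```

View pics/s7.png

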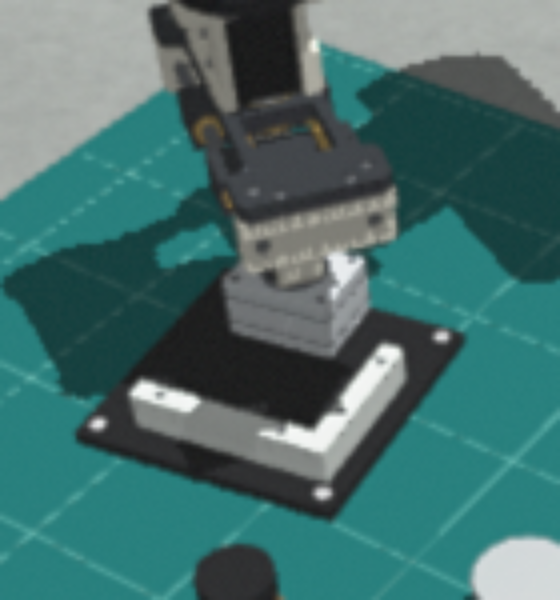

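Call:
move_arm --deltas '[{"dp": [0.005, -0.008, 0.003], "turn": [0, 0, 0]}, {"dp": [0.015, -0.0168, 0.0055], "turn": [0, 0, 0]}, {"dp": [0.03, -0.0168, 0.0055], "turn": [0, 0, 0]}, {"dp": [0.042, -0.0168, 0.0055], "turn": [0, 0, 0]}, {"dp": [0.045, -0.0168, 0.0055], "turn": [0, 0, 0]}, {"dp": [0.045, -0.0168, 0.0055], "turn": [0, 0, 0]}, {"dp": [0.045, -0.0168, 0.0055], "turn": [0, 0, 0]}]'

```text
time: 11.15
tool_pos: [0.5991, -0.2185, 0.0529]
tool_rot: [-1.272, 1.57, -0.319]
contact_force: [0.2, 0.6, -1.3]
opening: 0.0273
```

```bash
python3 - <<'E'
from h import *
to([.5985,-.2167,.048],54.6)
p,d=robot.read_camera("scene"); cv2.imwrite("pics/s8.png",cv2.resize(p[110:260,170:310,::-1],None,fx=4,fy=4)); np.savez("pics/s8.npz",p=p,d=d)
p,d=robot.read_camera("top"); cv2.imwrite("pics/t8.png",cv2.resize(p[180:320,380:520,::-1],None,fx=4,fy=4)); np.savez("pics/t8.npz",p=p,d=d)
E
```

```text
t 11.15 pos [ 0.5991 -0.2185  0.0529] jaw 54.6 tilt [ 7.e-04 -2.e-04 -1.e+00] q6 -1.42 F [ 0.2  0.6 -1.3] M [-0.03 -0.01  0.04] open 0.0273
dp [0.0049 0.0015 0.0011] turn [0.   0.01 0.04]
```

View pics/s8.png

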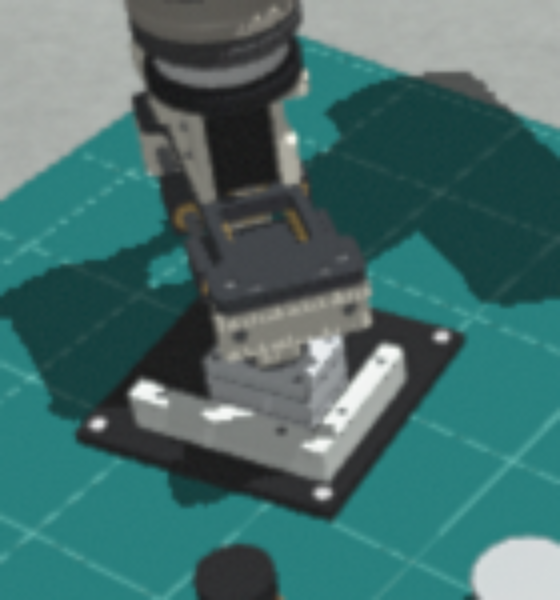

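View pics/t8.png

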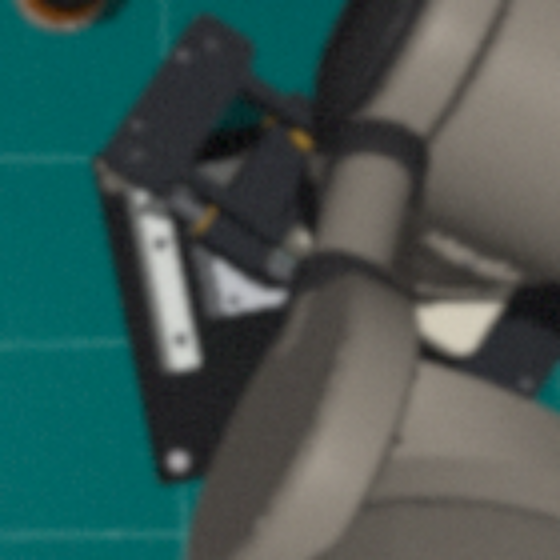

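Head sits inside the corner, clear of both stops (top view: block edge ~(210,290), short stop ~(165,280)), edges parallel. Lower to the plate.

Call:
move_arm --deltas '[{"dp": [0.002, 0, 0], "turn": [0, 0, 0]}, {"dp": [0.004, 0, 0], "turn": [0, 0, 0]}, {"dp": [0.005, 0, 0], "turn": [0, 0, 0]}, {"dp": [0.005, 0, 0], "turn": [0, 0, 0]}, {"dp": [0.005, 0, 0], "turn": [0, 0, 0]}]'

```text
time: 11.75
tool_pos: [0.5988, -0.2183, 0.0476]
tool_rot: [-0.121, 1.571, 0.832]
contact_force: [-0.8, 0.5, -1.0]
opening: 0.0275
```

```bash
python3 - <<'E'
from h import *
to([.6083,-.2029,.048],54.6)
E
```

```text
t 11.75 pos [ 0.5988 -0.2183  0.0476] jaw 54.6 tilt [ 1.e-04  1.e-04 -1.e+00] q6 -1.42 F [-0.8  0.5 -1. ] M [-0.03  0.05  0.06] open 0.0275
dp [-0.0004  0.0012  0.0181] turn [0. 0. 0.]
```

Call:
move_arm --deltas '[{"dp": [0.0004, 0, 0], "turn": [0, 0, 0]}, {"dp": [0.0008, 0, 0], "turn": [0, 0, 0]}, {"dp": [0.0008, 0, 0], "turn": [0, 0, 0]}]'

```text
time: 12.05
tool_pos: [0.5988, -0.2184, 0.0476]
tool_rot: [-1.438, 1.57, -0.485]
contact_force: [-3.0, 0.8, 5.5]
opening: 0.0276
```

Call:
move_arm --deltas '[{"dp": [0, 0, 0.004], "turn": [0, 0, 0]}, {"dp": [0, 0.0005, 0.008], "turn": [0, 0, 0]}, {"dp": [0, 0.001, 0.012], "turn": [0, 0, 0]}, {"dp": [0, 0.0012, 0.0135], "turn": [0, 0, 0]}, {"dp": [0, 0.0012, 0.0145], "turn": [0, 0, 0]}, {"dp": [0, 0.0012, 0.0145], "turn": [0, 0, 0]}]'

```text
time: 12.65
tool_pos: [0.607, -0.2063, 0.0475]
tool_rot: [-1.617, 1.568, -0.663]
contact_force: [-2.3, -3.0, 5.2]
opening: 0.0273
```

```bash
cat >> h.py <<'E'
def fx():
    s=robot.observe(); a=np.radians(9.6); M=np.array([[np.cos(a),np.sin(a)],[-np.sin(a),np.cos(a)]])
    print("t",s["time"],"fix pos(mm)",(M@(s["tool_pos"][:2]-[.586,-.233])*1e3).round(1),"z",s["tool_pos"][2].round(4),"F fix",(M@s["contact_force"][:2]).round(1),"Fz",s["contact_force"][2].round(1),"M",s["torque"].round(2))
E
python3 - <<'E'
from h import *
fx();to([.6083,-.2029,.048],54.6)
E
```

```text
t 12.65 fix pos(mm) [25.1 22.9] z 0.0475 F fix [-2.8 -2.6] Fz 5.2 M [-0.49  0.28  0.02]
t 12.65 pos [ 0.607  -0.2063  0.0475] jaw 54.6 tilt [ 0.0018 -0.0014 -1.    ] q6 -1.40 F [-2.3 -3.   5.2] M [-0.49  0.28  0.02] open 0.0273
dp [-0.0005  0.0009  0.0035] turn [ 0.02 -0.01  0.13]
```

Call:
move_arm --deltas '[{"dp": [0, -0.0007, 0.0007], "turn": [0, 0, 0]}, {"dp": [0, -0.0014, 0.0014], "turn": [0, 0, 0]}, {"dp": [0, -0.0018, 0.0018], "turn": [0, 0, 0]}, {"dp": [0, -0.0018, 0.0018], "turn": [0, 0, 0]}]' --squeeze 18

```text
time: 13.05
tool_pos: [0.6082, -0.2057, 0.0476]
tool_rot: [2.839, 1.57, -2.491]
contact_force: [-6.4, -3.1, 9.4]
opening: 0.0275
```

```bash
python3 - <<'E'
from h import *
fx()
E
```

```text
t 13.05 fix pos(mm) [26.4 23.2] z 0.0476 F fix [-6.8 -2. ] Fz 9.4 M [-0.46  1.12  0.03]
```

Call:
move_arm --deltas '[{"dp": [0, -0.0005, 0.0005], "turn": [0, 0, 0]}, {"dp": [0, -0.001, 0.001], "turn": [0, 0, 0]}, {"dp": [0, -0.001, 0.001], "turn": [0, 0, 0]}]'

```text
time: 13.35
tool_pos: [0.6085, -0.2056, 0.0476]
tool_rot: [2.343, 1.567, -2.987]
contact_force: [-11.6, -4.0, 12.4]
opening: 0.0276
```

```bash
python3 - <<'E'
from h import *
fx()
E
```

```text
t 13.35 fix pos(mm) [26.7 23.3] z 0.0476 F fix [-12.1  -2. ] Fz 12.4 M [-0.57  1.87 -0.12]
```

Call:
move_arm --deltas '[{"dp": [-0.0002, 0.0006, 0.0006], "turn": [0, 0, 0]}, {"dp": [-0.0004, 0.0012, 0.0012], "turn": [0, 0, 0]}, {"dp": [-0.0004, 0.0018, 0.0018], "turn": [0, 0, 0]}, {"dp": [-0.0004, 0.0022, 0.0022], "turn": [0, 0, 0]}, {"dp": [-0.0004, 0.0022, 0.0022], "turn": [0, 0, 0]}]'

```text
time: 13.85
tool_pos: [0.6085, -0.2046, 0.0477]
tool_rot: [-2.947, 1.567, -1.995]
contact_force: [-8.0, -10.0, 6.0]
opening: 0.0272
```

```bash
python3 - <<'E'
from h import *
fx()
E
```

```text
t 13.85 fix pos(mm) [26.9 24.2] z 0.0477 F fix [-9.6 -8.5] Fz 6.0 M [-1.9   1.48 -0.25]
```

Call:
move_arm --deltas '[{"dp": [0, 0.0005, 0.0008], "turn": [0, 0, 0]}, {"dp": [0, 0.001, 0.0014], "turn": [0, 0, 0]}, {"dp": [0, 0.001, 0.0014], "turn": [0, 0, 0]}, {"dp": [0, 0.001, 0.0014], "turn": [0, 0, 0]}]'

```text
time: 14.25
tool_pos: [0.6085, -0.2045, 0.0478]
tool_rot: [-2.751, 1.565, -1.798]
contact_force: [-9.2, -15.7, 5.9]
opening: 0.0278
```

```bash
python3 - <<'E'
from h import *
fx()
to([.6083,-.2029,.048],54.6)
p,d=robot.read_camera("scene"); cv2.imwrite("pics/s9.png",cv2.resize(p[150:260,180:290,::-1],None,fx=5,fy=5,interpolation=cv2.INTER_CUBIC)); np.savez("pics/s9.npz",p=p,d=d)
p,d=robot.read_camera("top"); cv2.imwrite("pics/t9.png",cv2.resize(p[200:320,390:510,::-1],None,fx=5,fy=5,interpolation=cv2.INTER_CUBIC)); np.savez("pics/t9.npz",p=p,d=d)
E
```

```text
t 14.25 fix pos(mm) [26.9 24.4] z 0.0478 F fix [-11.7 -14. ] Fz 5.9 M [-2.69  1.58 -0.06]
t 14.25 pos [ 0.6085 -0.2045  0.0478] jaw 54.6 tilt [-0.0013 -0.0058 -1.    ] q6 -1.39 F [ -9.2 -15.7   5.9] M [-2.69  1.58 -0.06] open 0.0278
dp [-0.0002  0.0011  0.0012] turn [-0.02 -0.32  0.13]
```

View pics/s9.png

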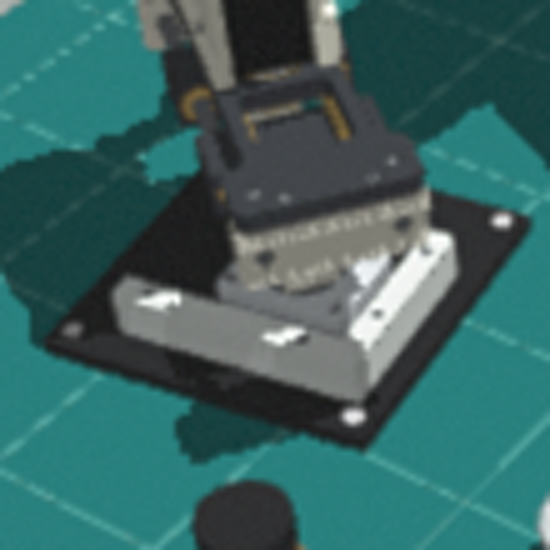

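View pics/t9.png

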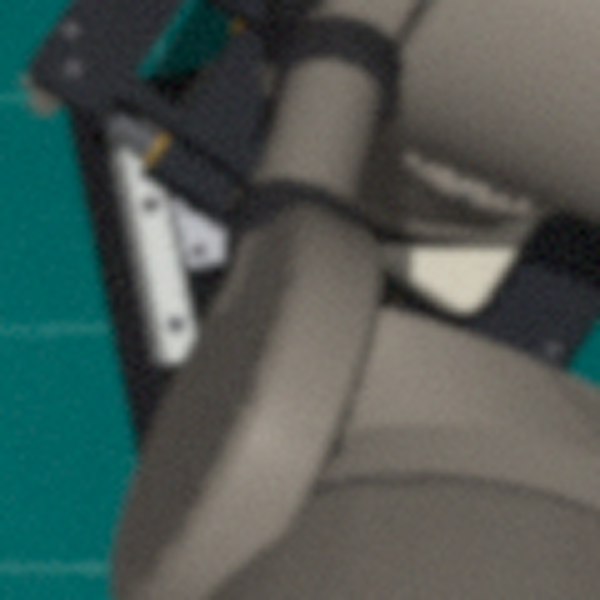

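Call:
move_arm --deltas '[{"dp": [0, 0, 0], "turn": [0, 0, 0]}, {"dp": [0, 0, 0], "turn": [0.7, -0.15, 0.05]}, {"dp": [0, 0, 0], "turn": [1.2, -0.3, 0.1]}, {"dp": [0, 0, 0], "turn": [1.2, -0.3, 0.1]}]' --squeeze 10

```text
time: 14.75
tool_pos: [0.6087, -0.2045, 0.0479]
tool_rot: [-1.534, 1.57, -0.603]
contact_force: [-7.6, -14.8, 6.6]
opening: 0.0275
```

```bash
python3 -c "
from h import *
fx();to([.6083,-.2029,.048],54.6)"
```

```text
t 14.75 fix pos(mm) [27.1 24.3] z 0.0479 F fix [-10.  -13.3] Fz 6.6 M [-2.67  1.43  0.07]
t 14.75 pos [ 0.6087 -0.2045  0.0479] jaw 53.4 tilt [ 9.e-04 -6.e-04 -1.e+00] q6 -1.37 F [ -7.6 -14.8   6.6] M [-2.67  1.43  0.07] open 0.0275
dp [-0.0001  0.0013  0.0011] turn [-1.23  0.    0.06]
```

Call:
move_arm --deltas '[{"dp": [0, 0, 0], "turn": [-0.8, 0, 0]}, {"dp": [0, 0, 0], "turn": [-1.6, 0, 0]}, {"dp": [0, 0, 0], "turn": [-2.4, 0, 0]}, {"dp": [0, 0, 0], "turn": [-2.4, 0, 0]}]'

```text
time: 15.15
tool_pos: [0.6083, -0.2041, 0.0479]
tool_rot: [2.369, 1.571, -2.94]
contact_force: [-9.1, -15.0, 8.0]
opening: 0.0277
```

```bash
python3 -c "
from h import *
fx();to([.6083,-.2029,.048],54.6)"
```

```text
t 15.15 fix pos(mm) [26.8 24.8] z 0.0479 F fix [-11.5 -13.3] Fz 8.0 M [-2.5   1.73 -0.01]
t 15.15 pos [ 0.6083 -0.2041  0.0479] jaw 55.8 tilt [-2.e-04 -0.e+00 -1.e+00] q6 -1.42 F [ -9.1 -15.    8. ] M [-2.5   1.73 -0.01] open 0.0277
dp [-0.0001  0.0007  0.001 ] turn [ 1.21 -0.01 -0.01]
```

Call:
move_arm --deltas '[{"dp": [0, 0, 0], "turn": [0.6, 0, 0]}, {"dp": [0, 0, 0], "turn": [1.2, 0, 0]}, {"dp": [0, 0, 0], "turn": [1.2, 0, 0]}]'

```text
time: 15.45
tool_pos: [0.6085, -0.2043, 0.0479]
tool_rot: [-1.929, 1.57, -0.976]
contact_force: [-10.0, -14.9, 6.5]
opening: 0.0275
```

```bash
python3 -c "
from h import *
fx();to([.6083,-.2029,.048],54.6)"
```

```text
t 15.45 fix pos(mm) [27.  24.5] z 0.0479 F fix [-12.3 -13. ] Fz 6.5 M [-2.57  1.62  0.02]
t 15.45 pos [ 0.6085 -0.2043  0.0479] jaw 54.6 tilt [ 3.e-04 -4.e-04 -1.e+00] q6 -1.40 F [-10.  -14.9   6.5] M [-2.57  1.62  0.02] open 0.0275
dp [-0.0001  0.001   0.001 ] turn [-0.02 -0.01  0.03]
```

Yaw wiggle showed almost no moment (the head stays put against both faces), so it is flush. Firm up grip and press.

Call:
move_arm --deltas '[{"dp": [0.0003, 0, 0], "turn": [0, 0, 0]}, {"dp": [0.0004, 0, 0.0002], "turn": [0, 0, 0]}, {"dp": [0.0004, 0, 0.0003], "turn": [0, 0, 0]}, {"dp": [0.0004, 0, 0.0003], "turn": [0, 0, 0]}, {"dp": [0.0004, 0, 0.0003], "turn": [0, 0, 0]}, {"dp": [0.0004, 0, 0.0003], "turn": [0, 0, 0]}]' --squeeze 30

```text
time: 16.05
tool_pos: [0.6085, -0.2043, 0.0479]
tool_rot: [-2.395, 1.57, -1.442]
contact_force: [-9.8, -15.8, 9.5]
opening: 0.027
```

Call:
move_arm --deltas '[{"dp": [0, 0, 0], "turn": [0, 0, 0]}, {"dp": [0, 0, 0], "turn": [0, 0, 0]}, {"dp": [0, 0, 0], "turn": [0, 0, 0]}, {"dp": [0, 0, 0], "turn": [0, 0, 0]}, {"dp": [0, 0, 0], "turn": [0, 0, 0]}, {"dp": [0, 0, 0], "turn": [0, 0, 0]}]'

```text
time: 16.65
tool_pos: [0.6085, -0.2044, 0.0479]
tool_rot: [-2.423, 1.57, -1.47]
contact_force: [-10.2, -14.8, 9.9]
opening: 0.0274
```

```bash
python3 - <<'E'
from h import *
fx();to([.6083,-.2029,.048],54.6)
p,d=robot.read_camera("scene"); cv2.imwrite("pics/s10.png",p[:,:,::-1]); cv2.imwrite("pics/s10c.png",cv2.resize(p[185:245,200:280,::-1],None,fx=9,fy=9,interpolation=cv2.INTER_CUBIC))
fx()
E
```

```text
t 16.65 fix pos(mm) [26.9 24.5] z 0.0479 F fix [-12.5 -12.9] Fz 9.9 M [-2.67  1.89  0.09]
t 16.65 pos [ 0.6085 -0.2044  0.0479] jaw 54.6 tilt [ 1.e-04 -9.e-04 -1.e+00] q6 -1.40 F [-10.2 -14.8   9.9] M [-2.67  1.89  0.09] open 0.0274
dp [-0.0001  0.001   0.0011] turn [-0.   -0.04  0.03]
t 16.7 fix pos(mm) [26.9 24.5] z 0.0479 F fix [-13. -14.] Fz 9.5 M [-2.71  1.92  0.08]
```

View pics/s10c.png

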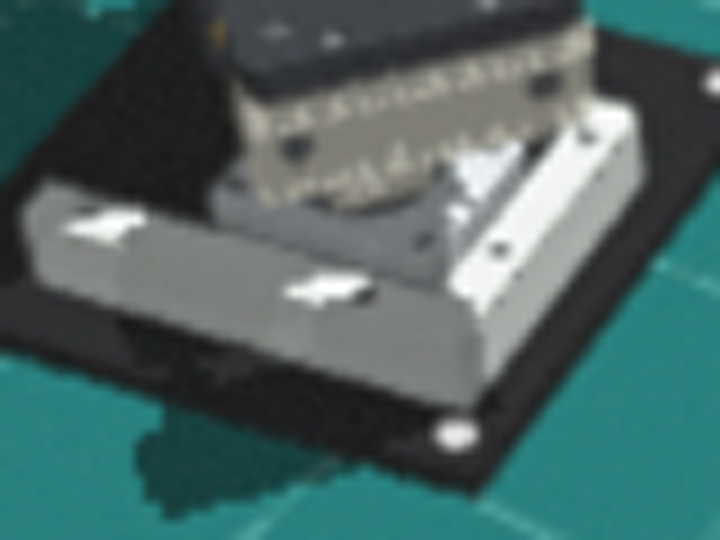

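View pics/s10.png

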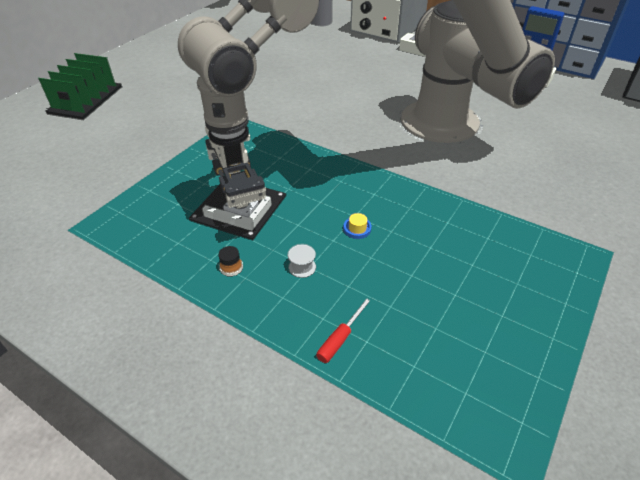

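```bash
python3 - <<'E'
from h import *
fx(); robot.hand_in()
E
```

```text
t 16.7 fix pos(mm) [26.9 24.5] z 0.0479 F fix [-13. -14.] Fz 9.5 M [-2.71  1.92  0.08]
the job is handed in; nothing more can be done
```

The cap is in the blue holder and the sensor head is seated in the fixture corner. I handed in at 16.7 s with the head still gripped and pressed on both stops.

- **Cap:** I lifted it straight off and lowered it open side down. It touched bottom at the fully seated height, and the pictures show it upright and centred in the dish.
- **Head:** I gripped it by the barrel at 30 N and set it flat on the plate. I then pushed it against the long stop, and next the short stop. At the end it pressed about 13 N on the long stop, 14 N on the short stop and 9.5 N down, and was no longer moving.
- **Squareness:** Turning the gripper ±1.2° with a loose grip gave almost no twisting moment, which fits the head being held flush by both faces. The tool was level within about 0.05°. The last scene picture shows no gap at the stops, but the picture is too coarse to prove a fine gap.
- **Disagreement:** Along the fixture's y, the head stopped at 24.5 mm, not the nominal 26 mm. I had measured the stop corner in the images about 1.5 mm off my fixture estimate in the same direction, so I put this down to calibration error. Along x it read 26.9 mm against 27 mm.
- **Bystanders:** I planned the moves to clear the spool, jar and screwdriver, and they look unmoved in the final picture.

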